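Set a mite-count board in the guillotine trimmer for a 30 mm trim

TASK

Get the white mite-count board ready to be trimmed on the guillotine: with the fingertips, slide it flat over the trimmer bed until its far long edge lies snug along the fence and 30 mm of it (the blank strip outside its printed border, on the right) sticks out past the cutting edge on the right. Only push it, never lift it or tip it up; leave the raised blade arm and everything else on the counter where they are, and finish with the robot's fingers off everything.

Things in the scene. Friction and masses are not known exactly. Their poses are not given: they have to be found in the camera images.
- trimmer: Grey guillotine trimmer, fixed. Origin: under the middle of its bed, at counter height; x to its far end, y to its left, z up. Bed 360 mm (x) by 300 mm (y), flat top 34 mm above the origin. Fence (aluminium ruler, 12 mm high) across the far end, near face at x = +155 mm. The cutting edge is the bed's right side, y = -150 mm, along x; beyond it only the counter, 34 mm below.
- fence (a point): Point on the near face of the trimmer's fence, at bed height, at x = +155 mm, y = -60 mm of the trimmer; axes as the trimmer's.
- cut_edge (a point): Point on the cutting edge (right-hand upper edge of the bed), at x = +80 mm, y = -150 mm of the trimmer; axes as the trimmer's.
- board: Mite-count board: loose stiff white plastic sheet, 130 (x) by 180 (y) by 5 mm, about 30 g, flat on the bed, all of it on the bed at the start, turned up to 0.2 rad from the trimmer's axes. Origin: centre of its underside. +x side faces the fence, -y end the cutting edge. Black printed border, 30 mm in from the -y end, 10 mm in from the other sides. Slides easily, pushed by its edges.
- board_right (a point): Middle of the board's right-hand (-y) end, at its top face: 90 mm from the board's origin.
- board_far_left (a point): Far left corner of the board (its +x, +y corner), at its top face.
- board_far_right (a point): Far right corner of the board (its +x, -y corner), at its top face.
- blade_arm: The trimmer's blade arm, raised nearly upright (leaning at most 0.15 rad towards the robot), held by hinge friction; 415 mm long with its handle, about 40 mm wide, just outside the cutting edge. Origin: its hinge at the trimmer's far right corner, x = +190 mm, y = -155 mm, 46 mm above the trimmer's origin. Not to be moved.
- blade_handle (a point): Middle of the black handle at the upper end of the blade arm, 365 mm from the hinge.
- spool: Bystander: black-flanged spool of steel wire, 48 mm diameter, 46 mm high, standing on the near left part of the trimmer bed. Origin: centre of its underside.
- eyelet_tin: Bystander: small round tin with a brass lid, 38 mm diameter, 38 mm high, standing on the near right corner of the trimmer bed. Origin: centre of its underside.
- big_spool: Bystander: black-flanged spool of steel wire, 76 mm diameter, 52 mm high, standing on the counter to the right of the trimmer. Origin: centre of its underside.
- hive_tool: Bystander: flat steel hive tool with a red band, 210 mm long, lying on the counter to the right of the trimmer. Origin: middle of its underside.
- bee_brush: Bystander: wooden bee brush with pale bristles, 330 mm long, lying on the counter to the left of the trimmer. Origin: near the middle of its underside.
- honey_jar: Bystander: amber honey jar, 64 mm diameter, 85 mm high, standing on the counter to the left of the trimmer. Origin: centre of its underside.
- strip_bundle: Bystander: bundle of galvanised hive-entrance strips, 200 by 42 by 16 mm, lying on the counter near the robot, to its right. Origin: centre of its underside.

How it is judged (in metres and radians):
At the end, for the whole second after the job is handed in: The board lies flat and still on the bed, both its far corners within 4 mm of the fence, its right-hand end 25 to 35 mm past the cutting edge; the blade arm is still up (its handle within 20 mm of where it was) and every bystander within 15 mm of where it was (y of board_right in the frame of trimmer between -0.185 and -0.175 m and x of board_far_left in the frame of trimmer between 0.151 and 0.158 m and x of board_far_right in the frame of trimmer above 0.151 m and z of board in the frame of trimmer between 0.031 and 0.037 m and angle between board's own z axis and vertical below 0.03 rad and linear speed of board below 0.01 m/s and distance of blade_handle from where it was at the start of the episode below 0.02 m and distance of each of spool, eyelet_tin, big_spool, hive_tool, bee_brush, honey_jar, strip_bundle from where it was at the start of the episode below 0.015 m); the robot touches nothing.
It fails at once if the board is lifted more than 12 mm off the bed (z of board in the frame of trimmer above 0.046 m).
It fails at once if the board is tipped up by more than 0.12 rad (angle between board's own z axis and vertical above 0.12 rad).
It fails at once if the board is pushed with something other than the fingers (contact force between the arm and board above 1 N).
It fails at once if the raised blade arm is moved (handle by more than 20 mm) (distance of blade_handle from where it was at the start of the episode above 0.02 m).
It fails at once if a bystander is moved by more than 15 mm (distance of any of spool, eyelet_tin, big_spool, hive_tool, bee_brush, honey_jar, strip_bundle from where it was at the start of the episode above 0.015 m).
It also fails if it takes over 69 s, if anything falls off the work surface, if the arm or the gripper's body presses on something with over 40 N, if the wrist force passes 120 N, or if a joint passes its speed limit or range.

ROBOT

A 6-joint arm with a two-finger parallel gripper is mounted at the origin on the work surface. World frame = base frame: x ahead of the robot, y to its left, z up, the work surface at z = 0. Lengths are in mm, angles in degrees, forces in N, time in s.
With the tool pointing down it reaches from about 350 to 850 mm from the base axis. Payload 8.1 kg.
Tool frame: the origin (TCP) lies between the finger pads; the fingertips stand 22 mm ahead of it and the grasp point (between the pads) lies 3 mm ahead of it; z points along the fingers, y is the line along which they close (so a half turn about z gives the same grasp; the last joint's range is limited). The gripper opens to 85 mm and grips with 20 to 120 N. Pads are 22 mm wide; open, the fingers measure 114 mm over their backs; the gripper's body (76 mm by 85 mm) begins 54 mm behind the grasp point. The pads swing forward as they close: fully open they stand 13 mm farther back than shut.
Start: joints at [68.904, 7.471, 85.268, -0, 87.261, -4.893], TCP at [167.405, 576.178, 220.092] pointing down, gripper open.
Joint ranges: [-169.43, 169.43], [-51.17, 129.36], [1.28, 143.12], [-76.62, 256.62], [0, 156.53], [-152.29, 152.29]. Speed limits (degrees/s): [136.94, 136.94, 159.86, 180, 180, 180].

INTERFACE

Orientations are given as [roll, pitch, yaw] about the fixed x, y, z axes, in that order (R = Rz(yaw) Ry(pitch) Rx(roll)).
In Python, from bench import sense, snapshot, calibration, hand_in gives the robot as it stands.
- The arm moves only by the shell command python3 -m crank 'ROWS' [FORCE]. ROWS is JSON, a list of rows, each a list of 5 numbers: the shift along the tool's x, y, z in cm, then the turn about the tool's z in rad, then the finger opening in cm, from 0 to 8.54. A call has 1 to 20 rows; each row is the pose to reach, as a shift and turn from the pose commanded when the call began, along the tool's axes at that moment; what a row does not reach only later rows make up. A row lasts 1/10 s, in which the tool goes at most 50 mm and 8.59 degrees, less where a joint would pass 70% of its speed; a pose out of reach is approached as far as the arm can. A call with a gripper value outside its range is refused whole. The fingers move at their own pace and stop on an object; FORCE is the grip in N (left out, the last holds). Time passes only in rows, so rows that repeat a pose let the fingers close. It gives the time, the measured TCP pose, the force, the opening and the grip force at its end, in the units of the state.
- sense(): the state, without advancing time (a new reading comes with each control period).
- snapshot(name): name is "scene" or "top" or "wrist"; returns (picture, depth): 400x640x3 uint8, red, green, blue; 400x640 float32, mm along the optical axis (not along the pixel's ray), 0 where there is no reading.
- calibration(name): a dict with "fovy" (degrees; the focal length in pixels is half the picture's height over the tangent of half this angle, whatever the lens; pixels are square), "cx", "cy" (the principal point, pixels), "rvec" (rotation vector, rad) and "tvec" (3), from world to camera coordinates, as OpenCV has them; the wrist camera has in their place "tool_from_camera" (4x4, takes a point from camera to tool coordinates, whose origin is the TCP and whose axes are the flange's). Camera axes: x right, y down, z forward; pixel columns grow to the right and rows downward; lengths in mm; the calibration is good to about 2 mm. A picture is of the moment at which its call begins: read the wrist's pose just before it. calibration takes no time and is no camera call.
- hand_in(): hands the job in; it is judged then, once.
The state is a dict: "time": time; "joint_pos": joint angles; "qd": joint speeds; "joint_efforts": joint torques, N m; "tool_pos": TCP position; "tcp_rot": TCP orientation; "ft_force": force on the tool from outside, world axes, zero at the start; "wrist_torque": the same for the moment, N m; "finger_gap": finger opening in mm; "grip_force": force on a finger pad.
Only numpy, scipy, OpenCV 4.12 (cv2) and the standard library are available. Lean on these libraries where they do the work, as an engineer would, in place of code of your own. Each camera call takes 0.05 s, during which the arm holds its last target. There are 200 camera calls.

## Working session

There is one attempt and no reset: what is moved stays moved. The work goes in short steps, Python scripts to look and compute and a shell command to move; the robot and the scene stay as the last step left them, time stands still between calls to the robot, and variables do not carry over. Pictures are saved under pics/ and viewed, at most 10 in all, crops included, and the job is handed in when it is done.

```bash
mkdir -p pics
cat > h.py <<'E'
import numpy as np,cv2
from bench import sense,snapshot,calibration
from scipy.spatial.transform import Rotation as R
def cam(n,st=None):
    c=calibration(n);f=200/np.tan(np.radians(c["fovy"])/2)
    if n=="wrist":
        T=np.eye(4);T[:3,:3]=R.from_euler('xyz',st["tcp_rot"],degrees=True).as_matrix();T[:3,3]=st["tool_pos"]
        M=T@np.array(c["tool_from_camera"])
    else:
        M=np.eye(4);r=cv2.Rodrigues(np.array(c["rvec"],float))[0];M[:3,:3]=r.T;M[:3,3]=-r.T@np.array(c["tvec"]).ravel()
    return f,c["cx"],c["cy"],M
def cloud(n,d,st=None):
    f,cx,cy,M=cam(n,st);v,u=np.mgrid[:400,:640]
    P=np.stack([(u-cx)*d/f,(v-cy)*d/f,d],-1)
    return P@M[:3,:3].T+M[:3,3]
def onplane(n,uv,z,st=None):
    f,cx,cy,M=cam(n,st);uv=np.atleast_2d(uv).astype(float)
    r=np.c_[(uv[:,0]-cx)/f,(uv[:,1]-cy)/f,np.ones(len(uv))]@M[:3,:3].T
    return M[:3,3]+r*((z-M[2,3])/r[:,2])[:,None]
def shot(n,name):
    st=sense();p,d=snapshot(n);cv2.imwrite(f"pics/{name}.png",p[...,::-1]);np.savez(f"pics/{name}.npz",p=p,d=d);return st,p,d
E
python3 -c "
from h import *
for n in ['top','scene','wrist']:
    st,p,d=shot(n,n+'0'); print(n,cam(n,st)[3][:3,3],calibration(n))
print(st)"
```

```text
top [ 398.76860245   -2.88482697 1342.79658127] {'fovy': 55.01939006631128, 'cx': 326.6407176529184, 'cy': 196.7698969735467, 'rvec': array([ 2.1591934 , -2.15350037,  0.14421973]), 'tvec': array([  -9.52266592,  568.8106213 , 1280.03561479])}
scene [1140.48969694 -467.3703902  1190.01276501] {'fovy': 48.81895238998515, 'cx': 324.41100539508255, 'cy': 199.37576282311028, 'rvec': array([ 2.23856996,  1.11757647, -0.3992279 ]), 'tvec': array([-309.33427443, -173.61535682, 1676.14206614])}
wrist [ 93.78961249 598.4967755  373.79564045] {'fovy': 69.54480508911914, 'cx': 319.3030851769248, 'cy': 197.4469529012489, 'tool_from_camera': array([[-6.49433115e-04, -9.53672236e-01, -3.00846877e-01,
         7.68980224e+01],
       [ 9.99999414e-01, -3.58593918e-04, -1.02195400e-03,
         1.14451958e+00],
       [ 8.66727298e-04, -3.00847365e-01,  9.53671910e-01,
        -1.54638753e+02],
       [ 0.00000000e+00,  0.00000000e+00,  0.00000000e+00,
         1.00000000e+00]])}
{'time': 0.1, 'joint_pos': array([ 6.89035731e+01,  7.51188080e+00,  8.53220974e+01,  8.15783390e-04,
        8.72622346e+01, -4.89202385e+00]), 'qd': array([-0.01027351,  0.00935388, -0.15573417, -0.01342203, -0.10499051,
       -0.01559356]), 'joint_efforts': array([ 5.77993342e-04, -5.70953321e+01, -5.01940084e+01, -2.76385072e-04,
        8.20785906e-03,  1.73907762e-05]), 'tool_pos': array([167.21771641, 575.69664916, 219.14691794]), 'tcp_rot': array([-1.79904207e+02, -9.01667465e-03,  1.63795550e+02]), 'ft_force': array([ 0.26472303, -0.22768078,  0.48799398]), 'wrist_torque': array([ 0.03382595,  0.01348878, -0.04262305]), 'grip_force': 0.0, 'finger_gap': 85.82585461829267}
```

View pics/top0.png

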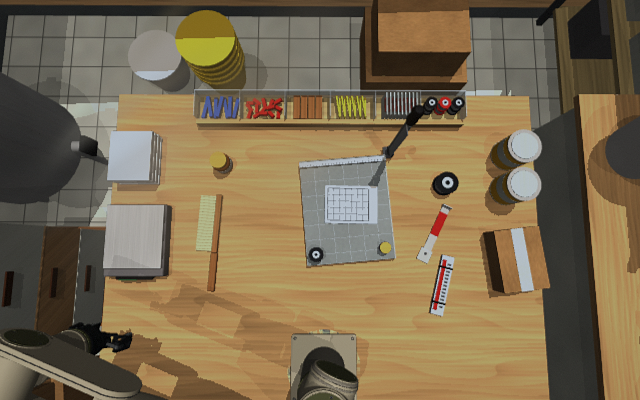

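View pics/scene0.png

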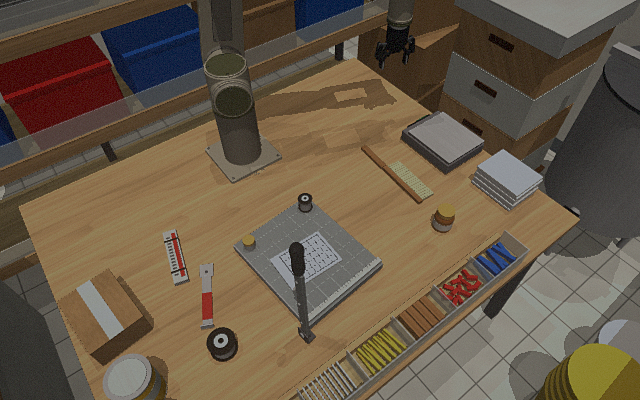

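The top view shows the trimmer at px (300–395, 155–265) with the board at (325–378, 185–223). The spool is at (316,254), the tin at (385,247), and the arm leans over from the far right corner, with its handle at (410,118).

```bash
python3 -c "
from h import *
z=np.load('pics/top0.npz');p,d=z['p'].astype(int),z['d'];W=cloud('top',d)
for n,(u,v) in dict(tfl=(302,163),tfr=(386,157),tnl=(307,265),tnr=(394,259),b0=(327,186),b1=(377,187),b2=(376,223),b3=(325,222),spool=(316,254),tin=(385,247),handle=(415,112),arm=(395,140),hinge=(378,178)).items(): print(n,W[v,u].round(), onplane('top',(u,v),36)[0].round())
reg=(W[...,0]>300)&(W[...,0]<760)&(abs(W[...,1])<260)
m=reg&(W[...,2]>22)&(W[...,2]<60)
m=cv2.morphologyEx(m.astype(np.uint8),2,np.ones((3,3)))
n,l,s,c=cv2.connectedComponentsWithStats(m);k=1+s[1:,4].argmax();print(s[k])
q=W[l==k][:,:2].astype(np.float32);print('bed',cv2.minAreaRect(q), np.median(W[l==k][:,2]))
w=(l==k)&(p.min(-1)>150);w[:178]=0
w=cv2.morphologyEx(w.astype(np.uint8),cv2.MORPH_CLOSE,np.ones((5,5)));n,l2,s,c=cv2.connectedComponentsWithStats(w);k=1+s[1:,4].argmax();print(s[k])
v,u=np.nonzero(l2==k);print('board',cv2.minAreaRect(onplane('top',np.c_[u,v],39)[:,:2].astype(np.float32)))
im=cv2.resize(cv2.imread('pics/top0.png')[90:290,270:470],None,fx=3,fy=3,interpolation=cv2.INTER_CUBIC);cv2.imwrite('pics/c0.png',im)
"
```

```text
tfl [685.  77.  45.] [687.  78.  36.]
tfr [ 712. -216.   24.] [ 709. -214.   36.]
tnl [338.  57.  34.] [338.  57.  36.]
tnr [ 357. -242.   -0.] [ 359. -235.   36.]
b0 [606.  -9.  39.] [606.  -9.  36.]
b1 [ 604. -182.   35.] [ 603. -181.   36.]
b2 [ 479. -175.   43.] [ 479. -176.   36.]
b3 [482.  -3.  34.] [482.  -3.  36.]
spool [375.  26.  81.] [375.  27.  36.]
tin [ 399. -200.   71.] [ 399. -205.   36.]
handle [ 719. -217.  458.] [ 872. -320.   36.]
arm [ 726. -218.  192.] [ 770. -247.   36.]
hinge [ 636. -186.   30.] [ 635. -185.   36.]
[ 299  154   97  112 8865]
bed ((529.741943359375, -77.22195434570312), (361.3170471191406, 304.4178771972656), 5.010049819946289) 35.64162501818805
[ 320  185   58   41 2000]
board ((543.7977294921875, -84.14698791503906), (195.7288055419922, 134.61341857910156), 87.60669708251953)
```

View pics/c0.png

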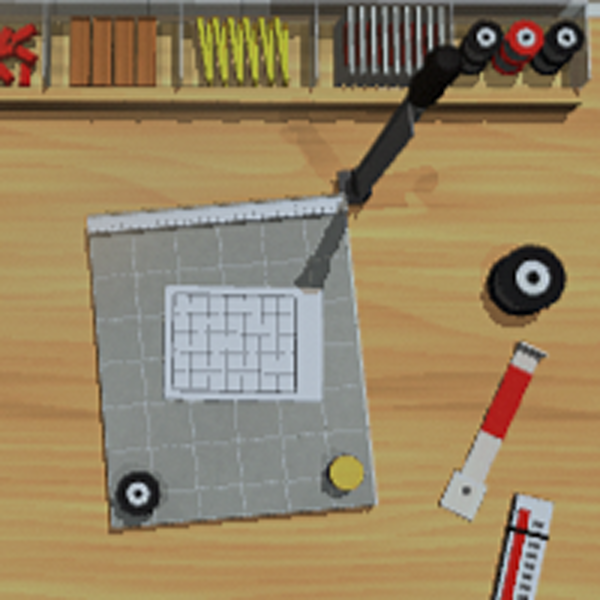

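The crop shows the board lying centrally on the bed, turned about −6° from the trimmer, with its blank strip towards the right. The spool and tin are well clear in the near corners, and the blade arm stands beyond the far right corner. I'll go above the left end first, with the fingers open along the trimmer's x.

```bash
python3 -m crank '[[-4,-3.3,0,0.1,8.5],[-8,-6.6,0,0.2,8.5],[-12,-10,0,0.3,8.5],[-16,-13.3,0,0.4,8.5],[-20,-16.6,0,0.5,8.5],[-24,-20,0,0.6,8.5],[-28,-23.3,0,0.7,8.5],[-32,-26.6,0,0.8,8.5],[-36,-30,0,0.9,8.5],[-40,-33.3,0,1.0,8.5],[-44,-36.6,0,1.1,8.5],[-48,-40,0,1.2,8.5],[-50.1,-41.6,0,1.2,8.5],[-50.1,-41.6,0,1.2,8.5],[-50.1,-41.6,0,1.2,8.5],[-50.1,-41.6,0,1.2,8.5],[-50.1,-41.6,0,1.2,8.5]]'
python3 -c "
from h import *
st,p,d=shot('wrist','w1');print(st['tool_pos'],st['tcp_rot'],st['ft_force'])
im=cv2.imread('pics/w1.png')"
```

```text
time: 1.85
tool_pos: [531.9, 38.1, 220.1]
tcp_rot: [-180.0, -0.0, 95.1]
ft_force: [-0.1, -0.5, -0.1]
finger_gap: 84.9
grip_force: 0.0
[531.88541652  38.13538229 220.10979815] [-1.79994736e+02 -1.63573546e-02  9.51434427e+01] [-0.05311672 -0.50676221 -0.10079353]
```

View pics/w1.png

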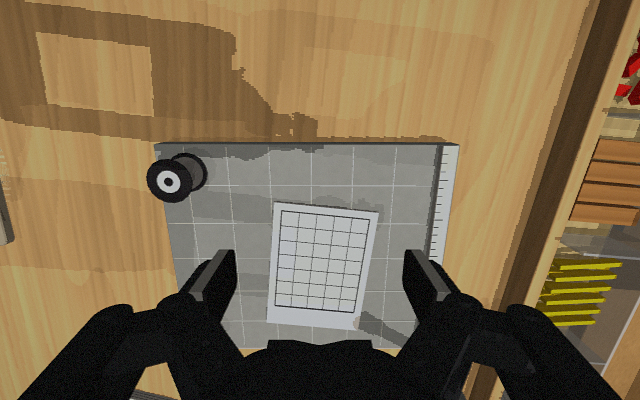

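The wrist view shows the board's corners at about (275,203), (378,212), (360,329) and (267,320). The fence's ruler runs from (443,145) to (430,260) on the right, the bed's left edge is the row-145 line, and the spool is at (170,180), out of the way. Next I'll compute these in world coordinates.

```bash
python3 -c "
from h import *
z=np.load('pics/w1.npz');p,d=z['p'],z['d'];st=sense();W=cloud('wrist',d,st)
g=p.min(-1)
# board mask
m=((g>150)&(W[...,2]<60)).astype(np.uint8);m[:190]=0;m[:,:255]=0;m[:,390:]=0;m[335:]=0
m=cv2.morphologyEx(m,cv2.MORPH_CLOSE,np.ones((9,9)));n,l,s,c=cv2.connectedComponentsWithStats(m);k=1+s[1:,4].argmax();print(s[k])
cnt=max(cv2.findContours((l==k).astype(np.uint8),0,1)[0],key=cv2.contourArea)
ap=cv2.approxPolyDP(cv2.convexHull(cnt),6,True)[:,0];print(ap.tolist());print(onplane('wrist',ap,39,st).round(1))
v,u=np.nonzero(l==k);print(cv2.minAreaRect(onplane('wrist',np.c_[u,v],39,st)[:,:2].astype(np.float32)))
# z step columns along rows near fence, grid
for r in (155,175,195,215,235):
    zz=W[r,425:462];print(r,[(425+i,round(a[0]),round(a[1]),round(a[2])) for i,a in enumerate(zz)][::3])
c=[(443,147),(433,237),(458,144),(155,145),(300,144)]
print(onplane('wrist',c[:2],46,st).round(1),onplane('wrist',c[2:],34,st).round(1))
# left side edge: first row of bed height in columns
e=[]
for u in range(215,430,15):
    col=W[:,u,2];r=np.nonzero((col[125:170]>26))[0]
    if len(r): e.append((u,125+r[0]))
E=onplane('wrist',e,34,st);print(np.polyfit(E[:,0],E[:,1],1),E[[0,-1]].round(1))
"
```

```text
[  258   190   132   145 12057]
[[389, 223], [389, 291], [356, 330], [278, 334], [266, 322], [258, 258], [270, 190], [311, 190]]
[[ 625.1  -15.7   39. ]
 [ 641.3 -114.7   39. ]
 [ 604.8 -183.4   39. ]
 [ 494.  -200.5   39. ]
 [ 476.1 -181.    39. ]
 [ 462.2  -80.    39. ]
 [ 474.4   14.2   39. ]
 [ 523.9   18.6   39. ]]
((550.1071166992188, -85.26593017578125), (172.7220916748047, 217.5804443359375), 7.812372207641602)
155 [(425, 654, 72, 36), (428, 659, 73, 34), (431, 662, 73, 35), (434, 665, 73, 36), (437, 669, 74, 35), (440, 669, 75, 42), (443, 670, 76, 47), (446, 674, 76, 48), (449, 677, 76, 47), (452, 681, 77, 47), (455, 684, 77, 46), (458, 694, 76, 34), (461, 714, 72, 1)]
175 [(425, 659, 49, 36), (428, 663, 49, 35), (431, 667, 49, 34), (434, 670, 50, 36), (437, 672, 51, 40), (440, 672, 52, 47), (443, 676, 53, 47), (446, 679, 53, 46), (449, 683, 53, 46), (452, 686, 54, 47), (455, 695, 52, 35), (458, 717, 46, 1), (461, 720, 46, 1)]
195 [(425, 664, 24, 35), (428, 668, 24, 34), (431, 672, 24, 35), (434, 674, 25, 38), (437, 674, 28, 46), (440, 677, 29, 48), (443, 681, 29, 48), (446, 684, 29, 48), (449, 688, 30, 47), (452, 698, 27, 35), (455, 719, 18, 1), (458, 723, 19, 2), (461, 726, 19, 2)]
215 [(425, 670, -2, 35), (428, 674, -2, 35), (431, 676, -1, 38), (434, 676, 2, 46), (437, 679, 3, 47), (440, 682, 4, 48), (443, 687, 4, 47), (446, 690, 4, 47), (449, 700, 0, 35), (452, 721, -11, 1), (455, 726, -10, 1), (458, 730, -10, 1), (461, 733, -9, 2)]
235 [(425, 676, -30, 34), (428, 679, -30, 34), (431, 679, -25, 43), (434, 681, -24, 46), (437, 685, -23, 47), (440, 689, -23, 47), (443, 692, -22, 47), (446, 702, -27, 35), (449, 725, -41, 0), (452, 729, -41, 1), (455, 733, -41, 0), (458, 737, -40, 2), (461, 741, -40, 1)]
[[669.   84.6  46. ]
 [681.  -26.8  46. ]] [[691.   88.4  34. ]
 [337.1  55.6  34. ]
 [506.5  71.9  34. ]]
[ 0.08337707 30.98803134] [[407.3  64.2  34. ]
 [652.5  85.   34. ]]
```

```bash
cat >> h.py <<'E'
a=np.radians(5.0);ex=np.array([np.cos(a),np.sin(a)]);ey=np.array([-np.sin(a),np.cos(a)])
def T(P): P=np.atleast_2d(P);return np.c_[P[:,:2]@ex-518.8,P[:,:2]@ey+121.3]
E
python3 -c "
from h import *
st=sense()
print(T(onplane('wrist',[(275,203),(378,212),(360,329),(267,320)],39,st)).round(1),T(st['tool_pos']).round(1), st['tcp_rot'])"
```

```text
[[ -39.7   77.4]
 [  87.8   65.9]
 [  73.4 -112.4]
 [ -58.7  -97.1]] [[ 14.4 112.9]] [ 1.79992805e+02 -8.36995692e-03  9.51533086e+01]
```

```bash
python3 -c "
from h import *
z=np.load('pics/w1.npz');st=sense();W=cloud('wrist',z['d'],st)
Rm=R.from_euler('xyz',st['tcp_rot'],degrees=True).as_matrix()
L=(W-st['tool_pos'])@Rm
m=(z['d']>0)&(W[...,2]>130)
for lo,hi in((190,320),(320,450)):
    q=L[:,lo:hi][m[:,lo:hi]];q=q[q[:,2].argsort()];print(q[-200::25].round(1), q[q[:,2]>-10].min(0).round(1),q[q[:,2]>-10].max(0).round(1))
"
python3 -m crank '[[0,0,3,0,8.5],[0,0,6,0,8.5],[0,0,9,0,8.5],[0,0,12,0,8.5],[0,0,14,0,8.5],[0,0,15.6,0,8.5],[0,0,15.6,0,8.5],[0,0,15.6,0,8.5]]'
```

```text
time: 2.7
tool_pos: [532.2, 37.6, 64.5]
tcp_rot: [-180.0, -0.0, 95.1]
ft_force: [1.2, 0.6, 0.2]
finger_gap: 85.1
grip_force: 0.0Traceback (most recent call last):
  File "<string>", line 8, in <module>
    q=L[:,lo:hi][m[:,lo:hi]];q=q[q[:,2].argsort()];print(q[-200::25].round(1), q[q[:,2]>-10].min(0).round(1),q[q[:,2]>-10].max(0).round(1))
                                                                               ~~~~~~~~~~~~~~~~~^^^
    return umr_minimum(a, axis, None, out, keepdims, initial, where)
ValueError: zero-size array to reduction operation minimum which has no identity
```

```bash
python3 -m crank '[[0,0,0.2,0,8.5],[0,0,0.4,0,8.5],[0,0,0.5,0,8.5],[0,0,0.5,0,8.5],[0,0,0.5,0,8.5]]'; python3 -m crank '[[0,0,0.1,0,8.5],[0,0,0.2,0,8.5],[0,0,0.2,0,8.5],[0,0,0.2,0,8.5]]';python3 -m crank '[[0,0,0.1,0,8.5],[0,0,0.2,0,8.5],[0,0,0.2,0,8.5],[0,0,0.2,0,8.5]]'
python3 -c "
from h import *
shot('wrist','w2')"
```

```text
time: 3.2
tool_pos: [532.5, 36.8, 59.3]
tcp_rot: [180.0, 0.0, 95.0]
ft_force: [-1.1, 0.3, 0.4]
finger_gap: 85.1
grip_force: 0.0
time: 3.6
tool_pos: [532.4, 36.9, 57.0]
tcp_rot: [-180.0, -0.0, 95.0]
ft_force: [-0.4, -0.9, -0.8]
finger_gap: 84.8
grip_force: 0.0
time: 4.0
tool_pos: [532.4, 36.9, 55.0]
tcp_rot: [-180.0, -0.0, 95.0]
ft_force: [-0.2, 0.2, -0.5]
finger_gap: 85.1
grip_force: 0.0
```

View pics/w2.png

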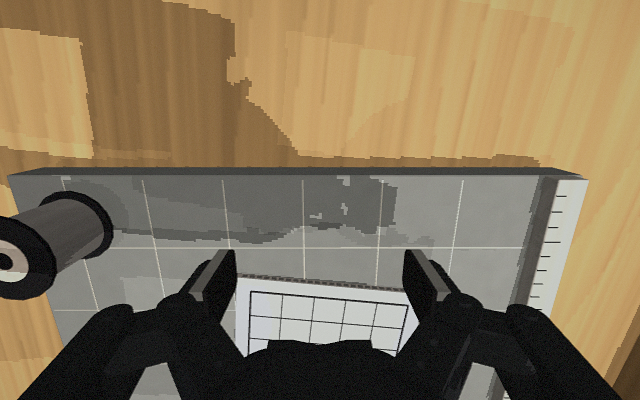

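The fingers stand 114 mm apart just behind the board's left end (row ~285), the spool is clear on the left, and there is no contact yet. I'll keep lowering until they touch the bed.

```bash
for i in 1 2; do python3 -m crank '[[0,0,0.1,0,8.5],[0,0,0.2,0,8.5],[0,0,0.3,0,8.5],[0,0,0.3,0,8.5],[0,0,0.3,0,8.5]]' | grep -E "tool_pos|ft_f"; done; for i in 1 2 ; do python3 -m crank '[[0,0,0.1,0,8.5],[0,0,0.15,0,8.5],[0,0,0.15,0,8.5]]'| grep -E "tool_pos|ft_f"; done
```

```text
tool_pos: [532.4, 36.9, 52.1]
ft_force: [0.5, 0.3, 0.1]
tool_pos: [532.4, 36.9, 49.0]
ft_force: [-0.0, 0.4, 0.3]
tool_pos: [532.4, 36.9, 47.5]
ft_force: [-0.1, 0.3, -0.6]
tool_pos: [532.3, 36.9, 45.9]
ft_force: [0.4, -0.8, 0.1]
```

```bash
for i in 1 2 3; do python3 -m crank '[[0,0,0.05,0,8.5],[0,0,0.1,0,8.5],[0,0,0.1,0,8.5]]'| grep -E "tool_pos|ft_f"; done
```

```text
tool_pos: [532.3, 36.9, 45.0]
ft_force: [0.5, 0.4, 0.3]
tool_pos: [532.4, 36.9, 44.0]
ft_force: [0.0, 0.6, 0.3]
tool_pos: [532.4, 36.9, 43.0]
ft_force: [-0.7, 0.5, 1.1]
```

```bash
for i in 1 2; do python3 -m crank '[[0,0,0.05,0,8.5],[0,0,0.05,0,8.5],[0,0,0.05,0,8.5]]'| grep -E "tool_pos|ft_f"; done
```

```text
tool_pos: [532.4, 36.9, 42.6]
ft_force: [-0.8, -0.6, -0.7]
tool_pos: [532.4, 36.9, 42.1]
ft_force: [-0.1, -0.3, 0.8]
```

```bash
for i in 1 2 3; do python3 -m crank '[[0,0,0.05,0,8.5],[0,0,0.05,0,8.5],[0,0,0.05,0,8.5]]'| grep -E "tool_pos|ft_f"; done
```

```text
tool_pos: [532.4, 36.9, 41.6]
ft_force: [-0.0, -0.3, -0.1]
tool_pos: [532.4, 36.9, 41.1]
ft_force: [0.6, -0.2, 0.7]
tool_pos: [532.4, 36.9, 40.6]
ft_force: [0.1, 0.5, 0.1]
```

```bash
for i in 1 2 3 4; do python3 -m crank '[[0,0,0.05,0,8.5],[0,0,0.05,0,8.5],[0,0,0.05,0,8.5]]'| grep -E "tool_pos|ft_f"; done; python3 -c "
from h import *
st,p,d=shot('scene','s2')
cv2.imwrite('pics/s2c.png',cv2.resize(p[190:330,210:400,::-1],None,fx=4,fy=4,interpolation=cv2.INTER_CUBIC))"
```

```text
tool_pos: [532.4, 36.9, 40.1]
ft_force: [-0.1, -0.5, 0.2]
tool_pos: [532.4, 36.9, 39.6]
ft_force: [-0.3, -0.4, -0.3]
tool_pos: [532.4, 36.9, 39.1]
ft_force: [-0.6, 0.0, 0.4]
tool_pos: [532.4, 36.9, 38.6]
ft_force: [-0.4, 0.8, 0.5]
```

View pics/s2c.png

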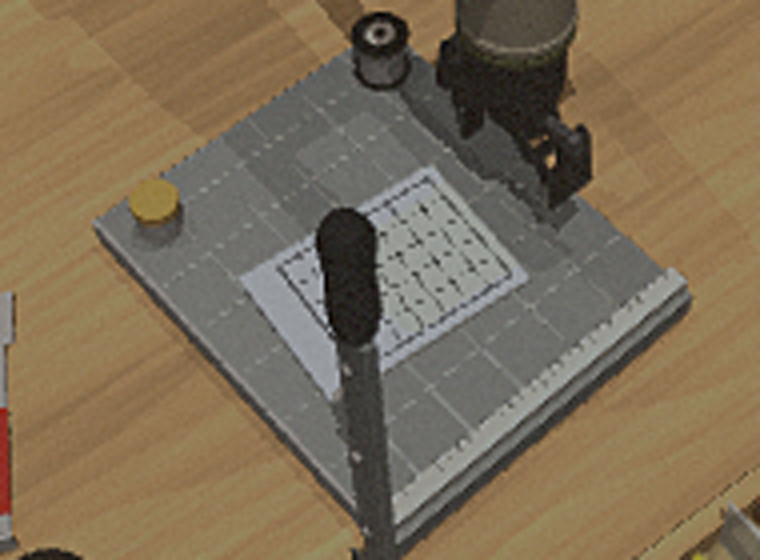

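The crop shows the fingers straddling the left of the board. The near fingertip is at about (565,205) and its shadow starts just below it at (560,225), so the tips are still slightly above the bed.

```bash
for i in 1 2 3 4 5; do python3 -m crank '[[0,0,0.05,0,8.5],[0,0,0.05,0,8.5],[0,0,0.05,0,8.5]]'| grep -E "tool_pos|ft_f"; done
```

```text
tool_pos: [532.4, 36.9, 38.1]
ft_force: [0.6, -0.1, -0.2]
tool_pos: [532.4, 36.9, 37.6]
ft_force: [0.2, 0.3, 0.1]
tool_pos: [532.4, 36.9, 37.1]
ft_force: [-0.9, 0.8, 0.1]
tool_pos: [532.4, 36.9, 36.6]
ft_force: [-0.0, 0.1, 0.3]
tool_pos: [532.4, 36.9, 36.1]
ft_force: [0.1, 0.5, 0.4]
```

```bash
python3 -c "
from h import *
st,p,d=shot('scene','s3');W=cloud('scene',d);t=T(W.reshape(-1,3)).reshape(400,640,2)
dark=(p.max(-1)<75)
for x0,x1 in((-50,-20),(-20,40),(40,90)):
    m=(t[...,0]>x0)&(t[...,0]<x1)&(t[...,1]>85)&(t[...,1]<140)&(d>0)
    h,e=np.histogram(W[m][:,2],np.arange(20,110,4));print(x0,dict(zip(e.astype(int).tolist(),h.tolist())))
m=(W[...,2]>42)&(W[...,2]<70)&(t[...,1]>80)&(t[...,1]<145)&(abs(t[...,0]-14)<80)
q=np.c_[t[m],W[m][:,2]];print(q[q[:,2].argsort()][:30].round(0).tolist())
cv2.imwrite('pics/s3c.png',cv2.resize(p[190:270,300:380,::-1],None,fx=7,fy=7,interpolation=cv2.INTER_CUBIC))"
```

```text
-50 {20: 0, 24: 1, 28: 28, 32: 66, 36: 25, 40: 0, 44: 0, 48: 0, 52: 0, 56: 1, 60: 6, 64: 3, 68: 4, 72: 5, 76: 4, 80: 6, 84: 6, 88: 1, 92: 3, 96: 2, 100: 4, 104: 3}
-20 {20: 0, 24: 0, 28: 54, 32: 156, 36: 41, 40: 0, 44: 0, 48: 0, 52: 0, 56: 0, 60: 0, 64: 0, 68: 0, 72: 0, 76: 0, 80: 0, 84: 0, 88: 0, 92: 0, 96: 0, 100: 0, 104: 0}
40 {20: 0, 24: 4, 28: 36, 32: 134, 36: 34, 40: 1, 44: 0, 48: 0, 52: 0, 56: 0, 60: 1, 64: 2, 68: 5, 72: 3, 76: 5, 80: 5, 84: 3, 88: 5, 92: 2, 96: 1, 100: 0, 104: 8}
[[-29.0, 109.0, 59.0], [-27.0, 120.0, 62.0], [64.0, 102.0, 62.0], [-32.0, 102.0, 62.0], [-42.0, 108.0, 63.0], [-28.0, 117.0, 63.0], [-29.0, 121.0, 64.0], [-27.0, 111.0, 64.0], [63.0, 104.0, 65.0], [61.0, 101.0, 65.0], [-28.0, 103.0, 65.0], [-28.0, 107.0, 67.0], [-30.0, 105.0, 67.0], [62.0, 105.0, 68.0], [-31.0, 102.0, 68.0], [-30.0, 122.0, 68.0], [69.0, 106.0, 69.0], [67.0, 103.0, 70.0]]
```

View pics/s3c.png

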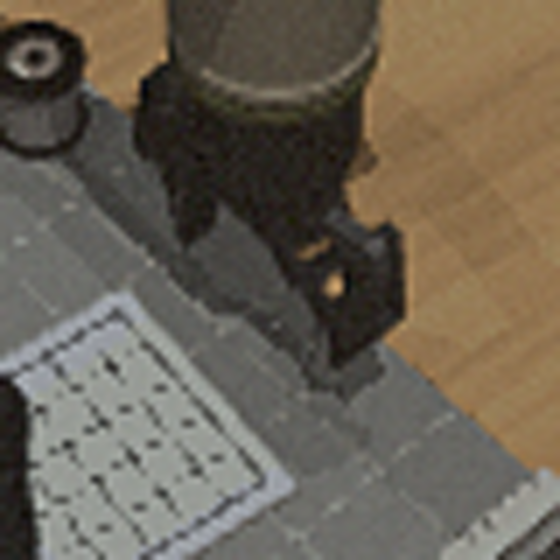

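The crop shows the fingertips at about (340,360) and (200,240), with their shadow offset. Depth puts the tips at z≈60 while the TCP reads 36. So with the gripper open, the tips stand about 24 mm *behind* the reported TCP, and I keep going down by contact.

```bash
python3 -m crank '[[0,0,0.3,0,8.5],[0,0,0.6,0,8.5],[0,0,0.9,0,8.5],[0,0,1.2,0,8.5],[0,0,1.5,0,8.5],[0,0,1.7,0,8.5],[0,0,1.7,0,8.5],[0,0,1.7,0,8.5]]'| grep -E "tool_pos|ft_f"; for i in 1 2 3 4 5; do python3 -m crank '[[0,0,0.05,0,8.5],[0,0,0.1,0,8.5],[0,0,0.1,0,8.5]]'| grep -E "tool_pos|ft_f"; done
```

```text
tool_pos: [532.4, 36.9, 19.1]
ft_force: [-0.6, 0.3, -0.1]
tool_pos: [532.4, 36.9, 18.1]
ft_force: [0.2, -0.1, 0.4]
tool_pos: [532.4, 36.9, 17.0]
ft_force: [-0.6, -0.5, -0.5]
tool_pos: [532.3, 36.9, 16.0]
ft_force: [-0.6, -0.2, -0.5]
tool_pos: [532.4, 36.9, 15.0]
ft_force: [0.2, 0.7, -0.6]
tool_pos: [532.4, 36.9, 14.0]
ft_force: [0.1, 0.3, -0.8]
```

```bash
for i in 1 2 3 4 5 6; do python3 -m crank '[[0,0,0.05,0,8.5],[0,0,0.05,0,8.5],[0,0,0.05,0,8.5]]'| grep -E "tool_pos|ft_f"|tr '\n' ' '; done
```

```text
tool_pos: [532.4, 36.9, 13.6] ft_force: [-0.2, -0.5, 0.2] tool_pos: [532.4, 36.9, 13.0] ft_force: [0.4, -0.4, -0.7] tool_pos: [532.4, 36.9, 12.6] ft_force: [0.3, -0.3, 1.6] tool_pos: [532.4, 36.9, 12.1] ft_force: [0.4, -0.1, 1.1] tool_pos: [532.4, 36.9, 11.6] ft_force: [-0.2, -0.3, -0.6] tool_pos: [532.4, 36.9, 11.1] ft_force: [-0.5, -0.6, 1.0]
```

```bash
for i in 1 2 3 4 5 6; do python3 -m crank '[[0,0,0.05,0,8.5],[0,0,0.05,0,8.5],[0,0,0.05,0,8.5]]'| grep -E "tool_pos|ft_f"|tr '\n' ' '; done
```

```text
tool_pos: [532.4, 36.9, 10.6] ft_force: [-0.3, -0.4, -0.1] tool_pos: [532.4, 36.9, 10.1] ft_force: [-0.5, -0.3, -0.9] tool_pos: [532.5, 36.9, 9.8] ft_force: [-1.4, 0.1, 4.1] tool_pos: [532.6, 36.9, 9.8] ft_force: [-5.0, -0.1, 9.7] tool_pos: [532.6, 36.9, 9.8] ft_force: [-7.3, -0.5, 14.0] tool_pos: [532.6, 36.9, 9.7] ft_force: [-10.0, 1.1, 19.1]
```

Contact is at TCP z≈9.8. I'll rise about 1.8 mm above the bed and push towards the cutting edge, stopping short of the goal.

```bash
python3 -m crank '[[0,0,-0.2,0,8.5],[0,0,-0.35,0,8.5],[0,0,-0.35,0,8.5]]'| grep -E "tool_pos|ft_f"; python3 -m crank '[[-0.5,0,0,0,8.5],[-1,0,0,0,8.5],[-1.5,0,0,0,8.5],[-2,0,0,0,8.5],[-2.5,0,0,0,8.5],[-3,0,0,0,8.5],[-3.5,0,0,0,8.5],[-4,0,0,0,8.5],[-4.5,0,0,0,8.5],[-5,0,0,0,8.5],[-5.5,0,0,0,8.5],[-6,0,0,0,8.5],[-6.5,0,0,0,8.5],[-7,0,0,0,8.5],[-7.5,0,0,0,8.5],[-7.8,0,0,0,8.5],[-8.0,0,0,0,8.5],[-8.0,0,0,0,8.5],[-8.0,0,0,0,8.5]]'| grep -E "tool_pos|ft_f"; python3 -c "
from h import *
st,p,d=shot('wrist','w4');print(T(st['tool_pos']))"
```

```text
tool_pos: [532.5, 36.9, 11.6]
ft_force: [0.2, 0.6, 0.3]
tool_pos: [539.5, -42.7, 11.6]
ft_force: [-0.1, 0.2, 0.6]
[[14.87589582 31.71110792]]
```

View pics/w4.png

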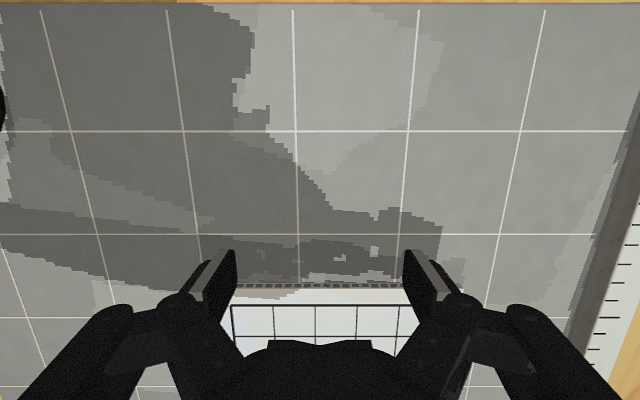

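The board's left end now runs straight across at row ~288, between the fingers at (240,285) and (405,285), so it has turned square as it was pushed. I'll compute its y.

```bash
python3 -c "
from h import *
z=np.load('pics/w4.npz');p=z['p'].astype(int).min(-1);st=sense()
for u in (260,320,390): print(u,p[278:300,u].tolist())
for v in(286,289):print(v,T(onplane('wrist',[(250,v),(320,v),(395,v)],39,st)).round(1).tolist())
print(T(onplane('wrist',[(235,306),(400,306)],39,st)).round(1).tolist(),T(st['tool_pos']),st['tcp_rot'])"
```

```text
260 [93, 96, 84, 87, 82, 107, 62, 66, 58, 86, 120, 153, 148, 149, 148, 149, 150, 150, 147, 152, 214, 211]
320 [144, 145, 143, 137, 137, 98, 88, 88, 90, 113, 141, 216, 211, 211, 207, 211, 210, 211, 211, 209, 211, 211]
390 [132, 137, 138, 133, 80, 102, 82, 78, 102, 104, 139, 205, 204, 200, 200, 200, 201, 201, 198, 201, 201, 200]
286 [[-20.3, 21.8], [15.6, 21.9], [54.1, 21.9]]
289 [[-20.5, 20.0], [15.6, 20.1], [54.2, 20.1]]
[[-29.1, 9.6], [57.7, 9.7]] [[14.86595488 31.76373605]] [-1.79997949e+02 -1.19468382e-03  9.50470372e+01]
```

The left end is at y≈20.4 and square, so the pad front is 11.3 mm ahead of the TCP. I'll push the remaining 19.5 mm, back off, rise, and swing to the near side.

```bash
python3 -m crank '[[-0.4,0,0,0,8.5],[-0.8,0,0,0,8.5],[-1.2,0,0,0,8.5],[-1.6,0,0,0,8.5],[-1.8,0,0,0,8.5],[-1.95,0,0,0,8.5],[-1.95,0,0,0,8.5],[-1.95,0,0,0,8.5],[-1,0,0,0,8.5],[0,0,0,0,8.5],[0,0,-3,0,8.5],[0,0,-6,0,8.5],[0,0,-8,0,8.5],[0,0,-8,0,8.5]]'| grep -E "tool_pos|ft_f"
python3 -m crank '[[-1,-0.8,0,-0.13,8.5],[-2.5,-1.8,0,-0.26,8.5],[-4,-2.8,0,-0.39,8.5],[-5.5,-3.8,0,-0.52,8.5],[-7,-4.8,0,-0.65,8.5],[-8.5,-5.8,0,-0.78,8.5],[-10,-6.8,0,-0.91,8.5],[-11.5,-7.8,0,-1.04,8.5],[-12.2,-8.5,0,-1.17,8.5],[-12.2,-8.5,0,-1.3,8.5],[-12.2,-8.5,0,-1.43,8.5],[-12.2,-8.5,0,-1.57,8.5],[-12.2,-8.5,0,-1.57,8.5],[-12.2,-8.5,0,-1.57,8.5]]'| grep -E "tool_|tcp|ft_f"
python3 -c "
from h import *
st,p,d=shot('wrist','w5');print(st['time'],T(st['tool_pos']),st['tcp_rot'])"
```

```text
tool_pos: [542.1, -42.2, 95.5]
ft_force: [-0.0, 0.7, 1.0]
tool_pos: [465.2, -171.1, 90.9]
tcp_rot: [180.0, -0.1, -175.2]
ft_force: [-0.3, 0.1, 0.0]
21.8 [[-70.31381665 -89.69719258]] [ 1.79963773e+02 -5.23198313e-02 -1.75215189e+02]
```

View pics/w5.png

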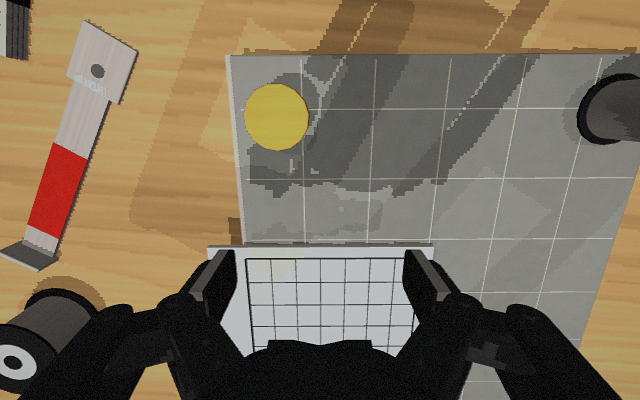

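This view shows the board's near edge at row ~245, from (208,247) to (433,244). The cutting edge runs (228,56)→(242,243), so the board overhangs by about the blank strip. The tin at (276,117) and the spool at (610,108) are untouched.

```bash
python3 -c "
from h import *
z=np.load('pics/w5.npz');p=z['p'].astype(int);st=sense();g=p.min(-1)
print(g[250,195:260].tolist());print(g[235,225:250].tolist(),g[80,220:245].tolist());print(g[250,425:442].tolist())
print(g[236:256,300].tolist())
print('cut',T(onplane('wrist',[(229.5,62),(241.5,236)],34,st)).round(1).tolist())
print('board',T(onplane('wrist',[(208,247),(433,244)],39,st)).round(1).tolist())
print('border',T(onplane('wrist',[(246,262)],39,st)).round(1).tolist())"
```

```text
[86, 86, 86, 89, 86, 87, 92, 88, 85, 83, 81, 111, 177, 187, 186, 186, 188, 187, 188, 187, 188, 191, 184, 87, 53, 55, 56, 60, 60, 56, 57, 62, 52, 27, 2, 0, 0, 0, 41, 134, 193, 187, 187, 189, 187, 188, 186, 187, 188, 188, 189, 187, 188, 189, 180, 183, 181, 182, 180, 182, 181, 183, 180, 182, 182]
[90, 91, 90, 91, 91, 87, 55, 54, 60, 55, 58, 58, 56, 60, 54, 50, 91, 167, 164, 158, 151, 116, 132, 134, 136] [98, 99, 97, 101, 107, 110, 115, 148, 175, 172, 172, 163, 129, 138, 139, 140, 138, 136, 140, 136, 139, 138, 138, 136, 140]
[186, 186, 187, 189, 186, 188, 187, 187, 170, 122, 122, 131, 133, 132, 136, 135, 132]
[117, 115, 117, 136, 134, 119, 70, 70, 83, 86, 86, 143, 184, 181, 182, 181, 180, 179, 180, 183]
cut [[-175.6, -148.8], [-47.8, -151.7]]
board [[-40.7, -177.6], [-42.6, 1.0]]
border [[-27.1, -148.5]]
```

```bash
python3 -m crank '[[0,0,2,0,8.5],[0,0,4,0,8.5],[0,0,6,0,8.5],[0,0,7,0,8.5],[0,0,7.6,0,8.5],[0,0,7.93,0,8.5],[0,0,7.93,0,8.5],[0,0,7.93,0,8.5]]'| grep -E "tool_pos|ft_f"
python3 -m crank '[[-0.5,0,0,0,8.5],[-1,0,0,0,8.5],[-1.5,0,0,0,8.5],[-2,0,0,0,8.5],[-2.5,0,0,0,8.5],[-3,0,0,0,8.5],[-3.5,0,0,0,8.5],[-4,0,0,0,8.5],[-4.5,0,0,0,8.5],[-5,0,0,0,8.5],[-5.5,0,0,0,8.5],[-6,0,0,0,8.5],[-6.5,0,0,0,8.5],[-7,0,0,0,8.5],[-7.4,0,0,0,8.5],[-7.7,0,0,0,8.5],[-8.0,0,0,0,8.5],[-8.0,0,0,0,8.5]]'| grep -E "tool_pos|ft_f"
for i in 1 2; do python3 -m crank '[[-0.05,0,0,0,8.5],[-0.1,0,0,0,8.5],[-0.1,0,0,0,8.5]]'| grep -E "tool_pos|ft_f"; done
```

```text
tool_pos: [466.1, -172.1, 13.1]
ft_force: [0.4, -0.0, 1.0]
tool_pos: [545.7, -164.8, 12.4]
ft_force: [-0.3, 0.6, 3.3]
tool_pos: [546.0, -164.8, 12.3]
ft_force: [-2.6, -0.3, 3.4]
tool_pos: [547.3, -164.6, 12.3]
ft_force: [-2.5, -0.3, 3.9]
```

```bash
for i in 1 2 3; do python3 -m crank '[[-0.05,0,0,0,8.5],[-0.05,0,0,0,8.5],[-0.05,0,0,0,8.5]]'| grep -E "tool_pos|ft_f"; done; python3 -c "
from h import *
st,p,d=shot('wrist','w6');g=p.astype(int).min(-1)
for u in(260,300,340,390):
  q=g[275:305,u];k=int(np.argmax(np.diff(q)));print(u,k+275.5,q[k:k+2],T(onplane('wrist',[(u,k+275.5)],39,st)).round(1))
print(st['time'],T(st['tool_pos']),st['tcp_rot'])"
```

```text
tool_pos: [547.8, -164.6, 12.3]
ft_force: [-3.1, 0.5, 3.8]
tool_pos: [548.2, -164.5, 12.3]
ft_force: [-1.9, -0.2, 4.5]
tool_pos: [548.7, -164.5, 12.3]
ft_force: [-2.1, 0.2, 3.5]
260 302.5 [ 39 139] [[  35.3 -120.7]]
300 302.5 [ 48 178] [[ 35.3 -99.7]]
340 302.5 [ 45 180] [[ 35.3 -78.6]]
390 302.5 [ 54 188] [[ 35.3 -52.3]]
25.95 [[ 13.52433372 -90.39371907]] [ 1.79999800e+02  4.47192784e-03 -1.75003169e+02]
```

```bash
for i in 1 2 3 4; do python3 -m crank '[[-0.05,0,0,0,8.5],[-0.05,0,0,0,8.5],[-0.05,0,0,0,8.5]]'| grep -E "tool_pos|ft_f"|tr '\n' ' '; done; python3 -c "
from h import *
st,p,d=shot('wrist','w7');g=p.astype(int).min(-1)
for u in(270,300,340,380): print(g[272:306,u].tolist())
for v in (285,288,291): print(v,T(onplane('wrist',[(320,v)],39,st)).round(1))
print(T(st['tool_pos']))"
```

```text
tool_pos: [549.2, -164.5, 12.3] ft_force: [-2.8, 0.3, 3.6] tool_pos: [549.5, -164.4, 12.3] ft_force: [-3.9, -0.3, 4.7] tool_pos: [549.6, -164.4, 12.2] ft_force: [-6.7, 0.7, 6.8] tool_pos: [549.7, -164.4, 12.2] ft_force: [-7.4, -0.1, 8.2] [136, 136, 135, 136, 137, 83, 83, 96, 102, 105, 104, 102, 103, 187, 201, 200, 200, 199, 202, 200, 199, 200, 198, 201, 199, 199, 200, 205, 118, 23, 46, 178, 204, 200]
[134, 132, 136, 135, 133, 136, 78, 94, 104, 100, 106, 100, 110, 208, 202, 200, 199, 200, 201, 200, 200, 198, 199, 200, 199, 199, 201, 206, 129, 29, 44, 179, 204, 197]
[129, 138, 137, 141, 139, 81, 83, 95, 104, 103, 102, 99, 105, 208, 199, 200, 200, 200, 199, 200, 198, 199, 198, 200, 200, 199, 200, 204, 123, 22, 63, 214, 211, 208]
[132, 132, 134, 151, 153, 150, 77, 95, 104, 100, 105, 98, 107, 206, 201, 197, 199, 198, 198, 198, 197, 203, 201, 200, 201, 209, 210, 214, 134, 26, 65, 222, 212, 209]
285 [[ 25.5 -89.2]]
288 [[ 27.3 -89.2]]
291 [[ 29.1 -89.2]]
[[ 14.46208722 -90.39538371]]
```

The push now stalls against the fence: force is rising and the near edge sits at x≈25.2, square. I'll back off, rise, and look.

```bash
python3 -m crank '[[0.3,0,0,0,8.5],[1,0,0,0,8.5],[2,0,0,0,8.5],[3,0,0,0,8.5],[3,0,-2,0,8.5],[3,0,-5,0,8.5],[4,0,-8,0,8.5],[4,0,-8,0,8.5],[4,0,-8,0,8.5],[4,0,-8,0,8.5]]'| grep -E "tool_pos|ft_f"; python3 -c "
from h import *
st,p,d=shot('wrist','w8');print(st['time'],T(st['tool_pos']),st['tcp_rot'])"
```

```text
tool_pos: [509.9, -167.5, 91.2]
ft_force: [-0.3, 0.1, -0.5]
28.25 [[-25.47438423 -90.05037813]] [ 1.79956556e+02 -7.58020680e-02 -1.75015507e+02]
```

View pics/w8.png

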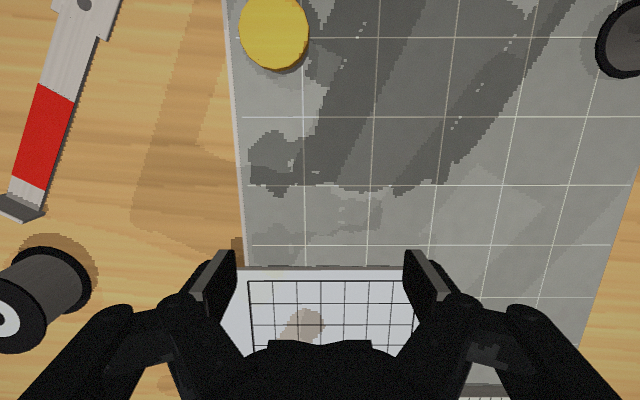

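The board is flush-looking, with its near edge at row ~268 and the printed border's right line at u≈249, next to the cutting edge (226,60)→(244,262). The tin and both spools are unmoved. I'll compute the overhang from the border line and the cutting edge.

```bash
python3 -c "
from h import *
z=np.load('pics/w8.npz');g=z['p'].astype(int).min(-1);c=z['p'].astype(int);st=sense()
pts=[]
for v in range(80,262,6):
    s=c[v,215:255,0]-c[v,215:255,2]  # wood: R-B high
    k=np.nonzero(s>25)[0]
    pts.append((215.5+k[-1] if len(k) else np.nan,v))
pts=np.array(pts);print(pts[::5].tolist())
pts=pts[np.isfinite(pts[:,0])];X=T(onplane('wrist',pts,34,st));f=np.polyfit(X[:,0],X[:,1],1);r=X[:,1]-np.polyval(f,X[:,0]);f=np.polyfit(*X[abs(r)<1.5].T,1);print('cut slope,y@0,y@25',f,np.polyval(f,25),abs(r).max())
print(g[290,238:262].tolist(),g[300,238:262].tolist(),g[275,405:440].tolist(),g[258:280,330].tolist())
for u,v in((248,290),(250,290)): print(u,T(onplane('wrist',[(u,v)],39,st)).round(1))
print(c[200,225:250].tolist())
"
```

```text
[[228.5, 80.0], [230.5, 110.0], [233.5, 140.0], [236.5, 170.0], [239.5, 200.0], [241.5, 230.0], [244.5, 260.0]]
cut slope,y@0,y@25 [ 1.51469041e-03 -1.50880481e+02] -150.84261388314803 0.3892914725456649
[191, 189, 191, 190, 191, 190, 190, 191, 189, 154, 20, 79, 167, 193, 189, 189, 189, 191, 189, 191, 192, 190, 191, 190] [190, 188, 190, 191, 190, 191, 188, 190, 192, 187, 113, 17, 106, 199, 192, 189, 189, 190, 191, 189, 190, 191, 192, 189] [20, 7, 6, 0, 17, 18, 11, 4, 14, 0, 7, 10, 18, 2, 10, 12, 5, 0, 12, 16, 19, 19, 44, 73, 61, 69, 66, 64, 63, 65, 66, 63, 69, 63, 37] [135, 136, 136, 136, 135, 133, 136, 84, 92, 87, 85, 89, 177, 193, 191, 191, 190, 191, 190, 191, 193, 198]
248 [[  43.8 -148.6]]
250 [[  43.8 -147. ]]
[[178, 141, 91], [177, 140, 86], [176, 141, 87], [179, 140, 92], [177, 141, 94], [177, 138, 88], [179, 140, 91], [177, 140, 89], [176, 139, 89], [176, 138, 89], [178, 141, 93], [178, 140, 89], [177, 140, 91], [174, 143, 95], [178, 159, 141], [179, 173, 167], [177, 172, 165], [169, 162, 154], [137, 134, 127], [141, 141, 135], [139, 140, 130], [141, 141, 135], [139, 137, 133], [140, 140, 134], [140, 142, 135]]
```

```bash
python3 -c "
from h import *
z=np.load('pics/w8.npz');g=z['p'].astype(int).min(-1);st=sense()
e=[]
for u in range(245,400,10):
    q=g[262:275,u];k=int(np.argmax(np.diff(q)));e.append((u,262.5+k))
X=T(onplane('wrist',e,39,st));f=np.polyfit(X[:,1],X[:,0],1);print('near edge slope, x@-90',f[0],np.polyval(f,-90))
p,d=snapshot('top');W=cloud('top',d);t=T(W.reshape(-1,3)).reshape(400,640,2)
m=(t[...,0]>120)&(t[...,0]<148)&(t[...,1]<-10)&(t[...,1]>-140)&(W[...,2]<60);print('far part z',np.median(W[m][:,2]))
print(sense()['ft_force'],sense()['time'])
"
```

```text
near edge slope, x@-90 0.0010514262501057148 24.427932309744723
far part z 39.799482815336205
[-0.17980612  0.21657579  0.33732506] 28.35
```

```bash
python3 -c "
from bench import hand_in
print(hand_in())"
```

```text
the job is handed in; nothing more can be done
None
```

I handed the job in with the board seated square against the fence and, by my camera estimates, flat and about 28 mm past the cutting edge (25–35 mm allowed); the fingers are clear of everything, but `hand_in` returned no verdict.

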